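Shut and lock the shielded test box

ROBOT

A 6-joint arm with a two-finger parallel gripper is mounted at the origin on a cart in front of the work surface, level with it; the furniture and walls round the work are solid. World frame = base frame: x ahead of the robot, y to its left, z up, the work surface at z = 0. Lengths are in m, angles in rad, forces in N, time in s.
With the tool pointing down it reaches from about 0.35 to 0.975 m from the base axis. Payload 4.9 kg.
Tool frame: the origin (TCP) lies midway between the tips of the shut fingers; the grasp point (between the pads) lies 19 mm behind it; z points along the fingers, y is the line along which they close (so a half turn about z gives the same grasp; the last joint's range is limited). The gripper opens to 85 mm and grips with 20 to 120 N. Pads are 22 mm wide; open, the fingers measure 114 mm over their backs; the gripper's body (76 mm by 85 mm) begins 54 mm behind the grasp point. The pads swing forward as they close: fully open they stand 13 mm farther back than shut.
Start: joints at [1.034, 0.053, 1.613, -0, 1.476, -0.119], TCP at [0.254, 0.571, 0.231] pointing down, gripper open.
Joint ranges: [-3.01, 3.01], [-1.01, 2.22], [0.06, 2.58], [-1.02, 4.17], [0.09, 2.62], [-3.14, 3.14]. Speed limits (rad/s): [2.57, 2.57, 3.14, 3.14, 3.14, 3.14].

INTERFACE

Orientations are given as a rotation vector (axis times angle).
In Python, from station import ctrl, optics, job gives the robot as it stands.
- The arm moves only by the shell command python3 -m jog 'ROWS' [OPENING] [FORCE]. ROWS is JSON, a list of rows, each a list of 2 entries, a list of its own where there are three numbers: the shift along the tool's x, y, z in m, then the turn, a rotation vector about the tool's x, y, z in rad. A call has 1 to 5 rows; each row is the pose to reach, as a shift and turn from the pose commanded when the call began, along the tool's axes at that moment; what a row does not reach only later rows make up. A row lasts 1/10 s, in which the tool goes at most 50 mm and 8.59 degrees, less where a joint would pass 70% of its speed; a pose out of reach is approached as far as the arm can. A call with a gripper value outside its range is refused whole. OPENING is the opening, from 0 (shut) to 1 (fully open), set as the call begins (- or left out, the last holds). The fingers move at their own pace and stop on an object; FORCE is the grip in N (left out, the last holds). Time passes only in rows, so rows that repeat a pose let the fingers close. It gives the time, the measured TCP pose, the force, the opening and the grip force at its end, in the units of the state.
- ctrl.get_obs(): the state, without advancing time (a new reading comes with each control period).
- optics.get_image(name): name is "side" or "top" or "wrist"; returns a dict with "image" (400x640x3 uint8, blue, green, red), "fx", "fy", "cx", "cy" (pixels), "rvec" (rotation vector, rad) and "tvec" (3), from world to camera coordinates, as OpenCV has them; the wrist camera has in their place "mount" (4x4, takes a point from camera to tool coordinates, whose origin is the TCP and whose axes are the flange's). Camera axes: x right, y down, z forward; pixel columns grow to the right and rows downward; lengths in m; the calibration is good to about 2 mm. A picture is of the moment at which its call begins: read the wrist's pose just before it. There is no depth.
- job.finish_job(): hands the job in; it is judged then, once.
The state is a dict: "t": time; "q": joint angles; "dq": joint speeds; "effort": joint torques, N m; "tool_pos": TCP position; "tool_rot": TCP orientation; "contact_force": force on the tool from outside, world axes, zero at the start; "wrist_torque": the same for the moment, N m; "opening": finger opening in m; "grip_force": force on a finger pad.
Only numpy, scipy, OpenCV 4.12 (cv2) and the standard library are available. Lean on these libraries where they do the work, as an engineer would, in place of code of your own. Each camera call takes 0.05 s, during which the arm holds its last target. There are 200 camera calls.

TASK

The shielded test box is ready for a measurement: press its lid fully shut, then take the key that stands in the lock on its sloping front, press it in only lightly and rock it back and forth until it drops fully home onto the spindle hidden inside. Then turn it clockwise to the stop, so that the bolt is fully thrown, and let go, leaving the key home and the lid shut; never force the key in hard while it is not lined up.

Things in the scene. Friction and masses are not known exactly. Their poses are not given: they have to be found in the camera images.
- shield_box: Aluminium test box standing fixed on the desk, 200 mm deep (x), 260 mm wide (y), 122 mm high when shut. Origin: centre of its underside; +x points to its back (hinge), +y to its left seen from the robot, z up. The front 90 mm of the closed lid slopes down to the robot at 35 degrees; the rest of the top is level.
- lid (a joint): Lid hinge, rad: 0 shut, grows as it opens (to 1.3). It starts half open and stays wherever it is left by friction; 2 to 6 N downwards on its edge moves it.
- lid_hinge (a point): Middle of the lid's hinge line, on the back top edge of the box, 119 mm above the desk; its x axis lies in the lid's level part and points away from the front, its y axis is the hinge line.
- lid_edge (a point): Point on the outer face of the lid on the ridge where the level part meets the slope, 90 mm left of the middle and 108 mm in front of the hinge line: a good place to press the lid down. The same point 90 mm right of the middle serves as well. Axes as lid_hinge.
- key_bow (a point): Centre of the bow of the steel key standing in the lock in the lid's slope. z axis: out along the key, square to the slope (lid shut: 35 degrees from vertical, leaning to the front); x: along the bow's width. Bow 44 mm wide (x), 9 thick (y), 28 high (z); grasp it across the 9 mm. A lock collar 8 mm high, 38 across, surrounds the stem; the bow's lower edge is 30 mm above the slope, home 20.
- key (a joint): Turn of the key about its axis, rad: grows clockwise seen from outside; 0 with the bow's width pointing up the slope. Free while not engaged. Key end and spindle are cross-shaped and fit every quarter turn, within 6 degrees. Where is hidden and varies: 0.25 to 1.35 rad from the key's start, whichever way it is turned, at most 0.8 the shorter way; the spindle stays put under a rubbing key.
- key_sink (a joint): How far the key has gone in along its axis, m: 0 standing out, 0.010 home on the spindle (its 25 mm shoulder then sits on the lock collar). It takes about 2 N to slide and stays where it is left. Not lined up, it meets the hidden spindle at about 0.001 and cannot go deeper than 0.007.
- spindle_give (a joint): How far the spring-mounted spindle hidden in the lock is pushed back by a key that is not lined up, m: 0 free, 0.006 bottomed; 3 N at first, then 2.5 N more per mm. When the pressed, turning key lines up, the spring lifts the spindle into the key and this falls to 0. Must never pass 0.005.
- bolt (a joint): How far the steel bolt has been thrown out through the right cheek of the box, m: 0 withdrawn, about 0.016 at the clockwise stop of the engaged key. The spindle first turns idle, then drives the bolt: in all 0.75 to 1.6 rad clockwise from where the key engages, with about 0.2 N m.

How it is judged:
On the way, in this order (a step that is already met when the one before it is completed fails the run):
1. the lid is shut (value of joint lid below 0.02 rad), for 0.2 s.
2. the key is home on the spindle, lid still shut (value of joint key_sink above 0.0085 m and value of joint lid below 0.025 rad), for 0.2 s.
3. the bolt is thrown (value of joint bolt above 0.012 m and value of joint lid below 0.025 rad), for 0.1 s.
At the end, for the whole second after the job is handed in: The lid is shut (within 0.025 rad, about 5 mm at its front edge), the key is home (in by more than 8.5 mm) and the bolt is thrown by more than 12 mm (all of step 3 and value of joint key_sink above 0.0085 m); the robot touches nothing.
It fails at once if the key is forced hard against the spindle (pushed back more than 5 mm) (value of joint spindle_give above 0.005 m).
It also fails if it takes over 67 s, if anything falls off the work surface, if the arm or the gripper's body presses on something with over 40 N, if the wrist force passes 120 N, or if a joint passes its speed limit or range.

## Working session

There is one attempt and no reset: what is moved stays moved. The work goes in short steps, Python scripts to look and compute and a shell command to move; the robot and the scene stay as the last step left them, time stands still between calls to the robot, and variables do not carry over. Pictures are saved under pics/ and viewed, at most 10 in all, crops included, and the job is handed in when it is done.

```bash
mkdir -p pics; ls
python3 - <<'E'
from station import ctrl,optics
import cv2,numpy as np
o=ctrl.get_obs(); print({k:np.round(v,3).tolist() for k,v in o.items()})
ims=[]
for n in("side","top"):
    d=optics.get_image(n); cv2.imwrite(f"pics/{n}0.png",d["image"]); 
    print(n,d["fx"],d["fy"],d["cx"],d["cy"],np.round(d["rvec"],4),np.round(d["tvec"],4))
print(optics.get_image("wrist")["mount"])
E
```

```text
pics
{'t': 0.0, 'q': [1.034, 0.053, 1.614, 0.0, 1.476, -0.119], 'dq': [0.0, -0.001, 0.001, 0.0, -0.0, -0.002], 'effort': [0.0, -39.371, -37.016, -0.0, 0.007, 0.0], 'tool_pos': [0.253, 0.571, 0.23], 'tool_rot': [-0.651, -3.073, 0.003], 'contact_force': [-0.614, 0.336, 0.028], 'wrist_torque': [-0.033, -0.001, -0.05], 'grip_force': 0.0, 'opening': 0.086}
side 472.58498941787593 472.58498941787593 324.605986239573 197.20585519877534 [ 1.0819  2.6419 -0.6928] [ 0.4173 -0.3025  1.1684]
top 369.2758498451042 369.2758498451042 311.85877381560465 198.9778494303525 [ 2.1459 -2.0982  0.1792] [0.019  0.6009 0.8266]
[[ 2.49662945e-05 -9.56810319e-01 -2.90712940e-01  7.35154211e-02]
 [ 9.99999885e-01  1.62982292e-04 -4.50536693e-04 -4.45107927e-04]
 [ 4.78459218e-04 -2.90712896e-01  9.56810213e-01 -1.41771549e-01]
 [ 0.00000000e+00  0.00000000e+00  0.00000000e+00  1.00000000e+00]]
```

View pics/side0.png

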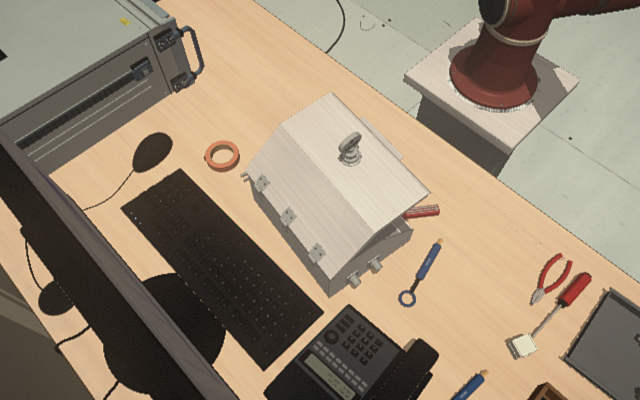

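View pics/top0.png

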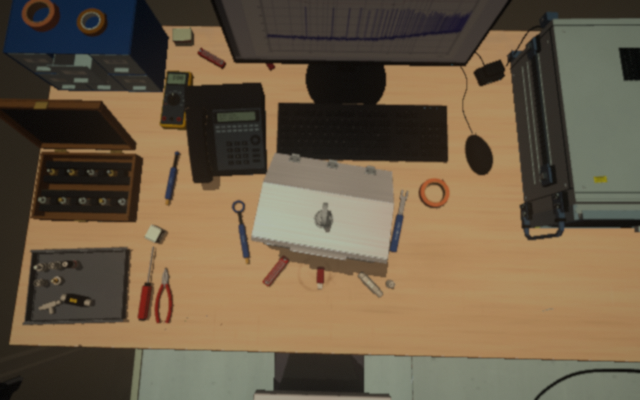

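The side view shows the half-open box seen from its hinge side, with hinges near (262,183)–(316,253) and the key at (350,148). In the top view the hinges are near (295,158)–(372,168) and the key at (323,217). I'll enlarge both.

Run:
```python
import cv2,numpy as np
a=cv2.imread("pics/side0.png")[80:310,230:450]; b=cv2.imread("pics/top0.png")[145:285,240:405]
a=cv2.resize(a,(400,418),interpolation=cv2.INTER_CUBIC); b=cv2.resize(b,(400,339),interpolation=cv2.INTER_CUBIC)
c=np.zeros((420,800,3),np.uint8); c[:418,:400]=a; c[:339,400:]=b
cv2.imwrite("pics/c0.png",c); print(400/220,400/165)
```

```text
1.8181818181818181 2.4242424242424243
```

View pics/c0.png

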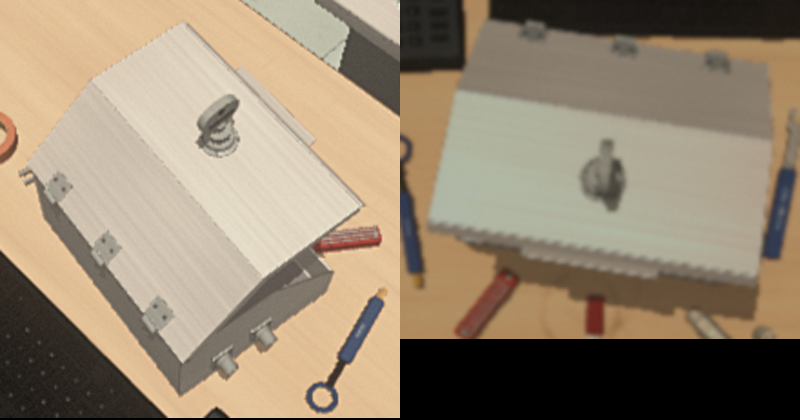

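```bash
cat > h.py <<'E'
import numpy as np,cv2,json
from scipy.optimize import least_squares
from scipy.spatial.transform import Rotation as R
S35,C35=np.sin(np.radians(35)),np.cos(np.radians(35))
CAM={"side":(472.585,324.606,197.206,[1.0819,2.6419,-.6928],[.4173,-.3025,1.1684]),
"top":(369.276,311.859,198.978,[2.1459,-2.0982,.1792],[.019,.6009,.8266])}
def proj(n,P):
    f,cx,cy,r,t=CAM[n]; c=R.from_rotvec(r).apply(P)+t
    return np.array([f*c[0]/c[2]+cx,f*c[1]/c[2]+cy])
def box2w(p,b): return np.array([b[0],b[1],0])+R.from_euler('z',b[2]).apply(p)
def lid2box(p,th): # p in lid frame: hinge at origin, x back
    return np.array([.1,0,.119])+R.from_euler('y',th).apply(p)   # checked: front (x<0) goes up for +th about y
def slope(s,y,h): # s along slope downward from ridge, h out of it
    return np.array([-.108,y,.003])+s*np.array([-C35,0,-S35])+h*np.array([-S35,0,C35])
E
python3 - <<'E'
from h import *
w=.13
pts={"rL":[-.108,w,.003],"rR":[-.108,-w,.003],"fL":slope(.092/C35,w,0),"fR":slope(.092/C35,-w,0),"bL":[0,w,.003],"bR":[0,-w,.003]}
obs=[("top","rL",57,91),("top","rR",370,137),("top","fL",30,230),("top","fR",355,278),("top","bL",87,22),("top","bR",368,64),
("side","rR",93,80),("side","rL",262,275),("side","fR",186,23),("side","fL",363,207),("side","bR",28,165),("side","bL",182,362),("side","box",180,394)]
def px(n,u,v): return np.array([240+u/2.4242,145+v/2.4242]) if n=="top" else np.array([230+u/1.81818,80+v/1.81818])
def f(b):
    r=[]
    for n,k,u,v in obs:
        p=[.1,w,0] if k=="box" else lid2box(pts[k],b[3])
        r.append(proj(n,box2w(p,b))-px(n,u,v))
    return np.concatenate(r)
s=least_squares(f,[.6,0,0,.5],loss='soft_l1'); print(s.x, np.round(f(s.x).reshape(-1,2),1).tolist())
b=s.x
ko=[("side",0.044,219,112),("top",.044,204,172)]
g=lambda k: np.concatenate([proj(n,box2w(lid2box(slope(k[0],k[1],h),b[3]),b))-px(n,u,v) for n,h,u,v in ko])
k=least_squares(g,[.05,0]); print(k.x,k.fun)
for th in (b[3],0):
  print("bow",box2w(lid2box(slope(*k.x,.044),th),b),"edgeL",box2w(lid2box([-.108,.09,.003],th),b),"edgeR",box2w(lid2box([-.108,-.09,.003],th),b),"front",box2w(lid2box(slope(.11,0,0),th),b))
E
```

```text
[ 0.57137279  0.00177542 -0.14165935  0.67785261] [[0.9, 0.2], [-1.0, 1.7], [0.8, -2.9], [-1.4, -0.7], [-0.5, -0.6], [-1.6, 0.2], [0.3, 0.9], [-0.3, -0.6], [-0.8, 1.3], [-2.5, -1.9], [1.0, -1.9], [0.1, -3.3], [0.7, 1.2]]
[ 0.05657803 -0.00127285] [ 0.36225769  0.17931626  0.4215289  -0.16002621]
bow [0.53580315 0.00556244 0.23675442] edgeL [0.60165954 0.08836674 0.18906592] edgeR [ 0.57624605 -0.08983022  0.18906592] front [0.48029889 0.01476389 0.19642902]
bow [0.49240689 0.01175138 0.12559086] edgeL [0.57615967 0.09200339 0.122     ] edgeR [ 0.55074619 -0.08619357  0.122     ] front [0.4742488  0.01562672 0.05890659]
```

```bash
cat >> h.py <<'E'
B=[.5714,.0018,-.1417]
RB=R.from_euler('z',B[2])
def Rkey(ang=0): # tool into slope (lid shut), turned ang clockwise about key axis
    z=np.array([S35,0,-C35]); y=np.array([0,1.,0]); x=np.cross(y,z)
    return RB*R.from_matrix(np.c_[x,y,z])*R.from_rotvec([0,0,ang])
Rdown=RB*R.from_matrix(np.diag([-1.,1,-1]))
def rel(p,Rt):
    from station import ctrl
    o=ctrl.get_obs(); R0=R.from_rotvec(o["tool_rot"])
    print("now",np.round(o["tool_pos"],4),"t",round(float(o["t"]),2),"shift",np.round(R0.inv().apply(np.array(p)-o["tool_pos"]),4).tolist(),"turn",np.round((R0.inv()*Rt).as_rotvec(),3).tolist())
E
python3 -c "
from h import *
rel([.6,.09,.27],Rdown)"
```

```text
now [0.2533 0.5708 0.2303] t 0.15 shift [-0.5119, -0.2989, -0.0393] turn [-0.002, -0.0, -0.276]
```

```bash
r='python3 -m jog'
python3 -m jog '[[[-0.04,-0.024,-0.01],[0,0,0]],[[-0.08,-0.047,-0.02],[0,0,0]],[[-0.12,-0.07,-0.03],[0,0,0]],[[-0.16,-0.093,-0.04],[0,0,0]],[[-0.2,-0.117,-0.04],[0,0,0]]]' 0 && python3 -m jog '[[[-0.04,-0.024,0],[0,0,0]],[[-0.08,-0.047,0],[0,0,0]],[[-0.12,-0.07,0],[0,0,0]],[[-0.16,-0.093,0],[0,0,0]],[[-0.2,-0.117,0],[0,0,0]]]' && python3 -m jog '[[[-0.04,-0.024,0],[0,0,-0.1]],[[-0.08,-0.047,0],[0,0,-0.2]],[[-0.112,-0.065,0],[0,0,-0.276]],[[-0.112,-0.065,0],[0,0,-0.276]]]'
python3 -c "
from h import *
rel([.6,.09,.20],Rdown)"
```

```text
t: 0.65
tool_pos: [0.3901, 0.382, 0.273]
tool_rot: [0.65, 3.071, 0.003]
contact_force: [1.1, 0.9, -0.6]
opening: 0.0127
grip_force: 0.0
t: 1.15
tool_pos: [0.5249, 0.1934, 0.2711]
tool_rot: [-0.652, -3.073, -0.0]
contact_force: [-0.7, 1.0, 0.1]
opening: -0.0002
grip_force: 0.0
t: 1.55
tool_pos: [0.6018, 0.0865, 0.2704]
tool_rot: [-0.229, -3.132, 0.002]
contact_force: [-1.7, -0.7, -0.2]
opening: -0.0001
grip_force: 0.0
now [0.6018 0.0865 0.2704] t 1.55 shift [0.0023, 0.0033, 0.0704] turn [-0.001, -0.001, -0.004]
```

```bash
python3 -m jog '[[[0,0.003,0.03],[0,0,0]],[[0,0.003,0.06],[0,0,0]],[[0,0.003,0.075],[0,0,0]],[[0.002,0.003,0.085],[0,0,0]],[[0.005,0.003,0.092],[0,0,0]]]' && python3 -m jog '[[[0.004,0,0.008],[0,0,0]],[[0.007,0,0.016],[0,0,0]],[[0.01,0,0.024],[0,0,0]],[[0.012,0,0.032],[0,0,0]],[[0.014,0,0.038],[0,0,0]]]'
python3 -c "
from h import *
rel([.58,.09,.124],Rdown)"
```

```text
t: 2.05
tool_pos: [0.5954, 0.0944, 0.1794]
tool_rot: [-0.222, -3.134, -0.0]
contact_force: [-1.0, 0.4, 2.3]
opening: -0.0001
grip_force: 1.2
t: 2.55
tool_pos: [0.5815, 0.0958, 0.1403]
tool_rot: [-0.223, -3.133, 0.0]
contact_force: [-0.5, 0.7, 0.7]
opening: 0.0
grip_force: 0.1
now [0.5815 0.0958 0.1403] t 2.55 shift [0.0007, -0.0059, 0.0163] turn [-0.0, -0.0, -0.0]
```

```bash
python3 -m jog '[[[0.001,-0.003,0.006],[0,0,0]],[[0.002,-0.003,0.011],[0,0,0]],[[0.002,-0.003,0.015],[0,0,0]],[[0.002,-0.003,0.0185],[0,0,0]],[[0.002,-0.003,0.0185],[0,0,0]]]' && python3 -m jog '[[[0,0,0.001],[0,0,0]],[[0,0,0.002],[0,0,0]],[[0,0,0.002],[0,0,0]],[[0,0,0.002],[0,0,0]]]'
```

```text
t: 3.05
tool_pos: [0.5795, 0.0931, 0.1225]
tool_rot: [-0.223, -3.134, 0.0]
contact_force: [-0.6, -0.7, 1.1]
opening: -0.0
grip_force: 0.0
t: 3.45
tool_pos: [0.5797, 0.0932, 0.122]
tool_rot: [0.222, 3.133, -0.0]
contact_force: [-2.6, 0.4, 4.3]
opening: 0.0
grip_force: 2.7
```

```bash
python3 -m jog '[[[0,0,0.001],[0,0,0]],[[0,0,0.002],[0,0,0]],[[0,0,0.003],[0,0,0]],[[0,0,0.003],[0,0,0]],[[0,0,0.003],[0,0,0]]]' && python3 -m jog '[[[0,0,-0.02],[0,0,0]],[[0,0,-0.06],[0,0,0]],[[0,0,-0.1],[0,0,0]],[[0,0,-0.14],[0,0,0]]]' 1
python3 - <<'E'
from h import *
from station import optics
cv2.imwrite("pics/side1.png",optics.get_image("side")["image"])
bow=box2w(lid2box(slope(.0566,-.001,.044),0),B)
zt=Rkey().apply([0,0,1])
rel(bow+zt*(.019-.12),Rkey())
E
```

```text
t: 3.95
tool_pos: [0.5798, 0.0932, 0.1219]
tool_rot: [0.222, 3.134, -0.001]
contact_force: [-9.6, -0.7, 18.0]
opening: -0.0002
grip_force: 8.9
t: 4.35
tool_pos: [0.5792, 0.0932, 0.259]
tool_rot: [-0.222, -3.134, 0.0]
contact_force: [1.1, 0.2, 0.7]
opening: 0.0581
grip_force: 0.0
now [0.5826 0.0934 0.2682] t 4.4 shift [0.1365, -0.0934, 0.0579] turn [0.002, -0.598, -0.001]
```

```bash
python3 -m jog '[[[0.035,-0.024,0.0],[0,-0.12,0]],[[0.07,-0.048,0],[0,-0.24,0]],[[0.105,-0.07,0.02],[0,-0.36,0]],[[0.13,-0.093,0.04],[0,-0.48,0]],[[0.1365,-0.0934,0.058],[0,-0.598,0]]]' && python3 -m jog '[[[0,0,0],[0,0,0]],[[0,0,0],[0,0,0]]]'
python3 - <<'E'
from h import *
from station import optics,ctrl
o=ctrl.get_obs()
d=optics.get_image("wrist"); a=d["image"]; s=optics.get_image("side")["image"][80:310,230:450]
print(d["fx"],d["cx"],d["cy"])
c=np.zeros((400,800,3),np.uint8); c[:320,:512]=cv2.resize(a,(512,320)); c[:301,512:]=cv2.resize(s,(288,301))
cv2.imwrite("pics/w1.png",c)
bow=box2w(lid2box(slope(.0566,-.001,.044),0),B)
rel(bow+Rkey().apply([0,0,1])*(.019-.12),Rkey())
M=d["mount"]; p=R.from_rotvec(o["tool_rot"]).inv().apply(bow-o["tool_pos"]); q=np.linalg.inv(M)@np.r_[p,1]
print(d["fx"]*q[0]/q[2]+d["cx"],d["fy"]*q[1]/q[2]+d["cy"])
E
```

```text
t: 4.9
tool_pos: [0.4315, 0.0189, 0.2012]
tool_rot: [0.181, 2.529, -0.058]
contact_force: [-1.4, -0.3, 0.6]
opening: 0.0857
grip_force: 0.0
t: 5.1
tool_pos: [0.4301, 0.0202, 0.1977]
tool_rot: [0.181, 2.541, -0.055]
contact_force: [0.6, 0.1, 2.5]
opening: 0.0852
grip_force: 0.0
325.59464405003325 321.56149823078067 204.8495400105132
now [0.435  0.0198 0.2082] t 5.2 shift [-0.0001, 0.0005, -0.0001] turn [0.0, -0.004, -0.0]
323.3942335858953 222.10123234781958
```

View pics/w1.png

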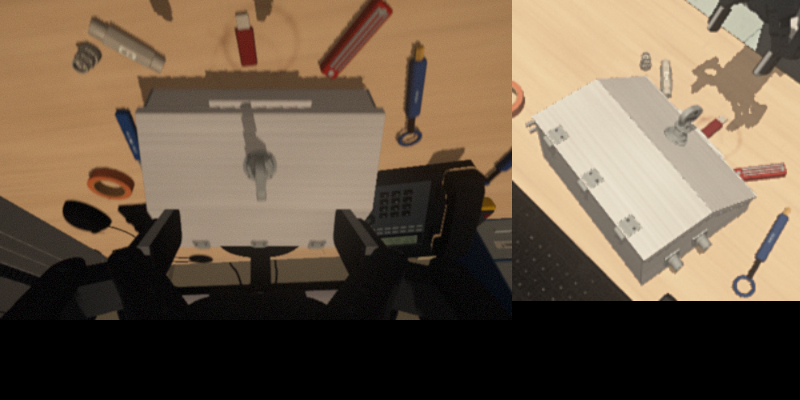

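The lid is shut. The key's bow shows at about (326,222) in the full wrist picture, within 3 px of the prediction. I'll take a closer crop to read its angle.

Run:
```python
from h import *
from station import optics
a=optics.get_image("wrist")["image"][120:270,260:390]
cv2.imwrite("pics/w2.png",cv2.resize(a,None,fx=4,fy=4,interpolation=cv2.INTER_CUBIC))
```

```text
(no output)
```

View pics/w2.png

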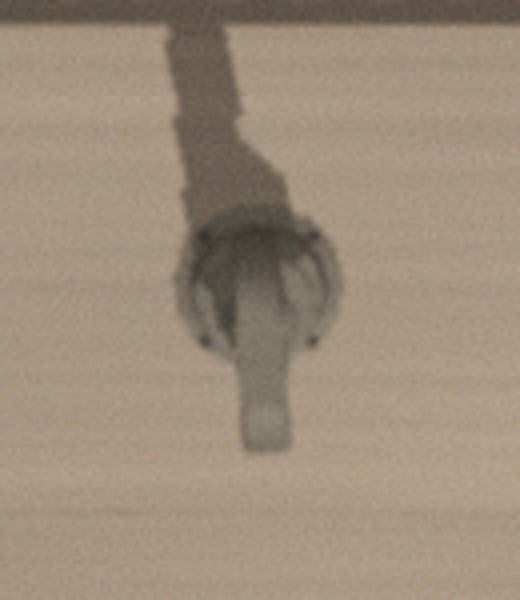

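Run:
```python
from h import *
from station import optics,ctrl
o=ctrl.get_obs();d=optics.get_image("wrist");Mi=np.linalg.inv(d["mount"])
def pr(P):
    q=Mi@np.r_[R.from_rotvec(o["tool_rot"]).inv().apply(P-o["tool_pos"]),1]
    return np.array([d["fx"]*q[0]/q[2]+d["cx"],d["fy"]*q[1]/q[2]+d["cy"]])
L=lambda s,y,h:box2w(lid2box(slope(s,y,h),0),B)
crop=lambda P:np.round((pr(P)-[260,120])*4).tolist()
for s0 in(.0466,.0566):
  print("collar",crop(L(s0,-.001,8e-3)),"front",crop(L(s0+.019,0,8e-3)),"back",crop(L(s0-.019,0,8e-3)))
  print("bow ell",[crop(L(s0+.022*np.cos(t),-.001,.044+.014*np.sin(t))) for t in np.arange(0,6.3,np.pi/4)])
print("frontedge",crop(L(.1123,0,0)))
for n in("top","side"): cv2.imwrite(f"pics/{n}2.png",optics.get_image(n)["image"])
```

```text
collar [251.0, 335.0] front [256.0, 252.0] back [255.0, 415.0]
bow ell [[252.0, 279.0], [252.0, 325.0], [252.0, 411.0], [252.0, 479.0], [252.0, 490.0], [251.0, 442.0], [251.0, 365.0], [252.0, 298.0], [252.0, 279.0]]
collar [251.0, 292.0] front [256.0, 207.0] back [255.0, 373.0]
bow ell [[252.0, 227.0], [252.0, 273.0], [252.0, 360.0], [252.0, 431.0], [252.0, 444.0], [251.0, 397.0], [251.0, 319.0], [252.0, 249.0], [252.0, 227.0]]
frontedge [256.0, 32.0]
```

```bash
python3 -m jog '[[[0,0.0015,0.03],[0,0,-0.03]],[[0,0.0015,0.06],[0,0,-0.03]],[[0,0.0015,0.09],[0,0,-0.03]],[[0,0.0015,0.11],[0,0,-0.03]],[[0,0.0015,0.117],[0,0,-0.03]]]' 0.5 && python3 -m jog '[[[0,0,0],[0,0,0]],[[0,0,0],[0,0,0]],[[0,0,0],[0,0,0]]]' - 20 && python3 -m jog '[[[0,0,0],[0,0,0]],[[0,0,0],[0,0,0]],[[0,0,0],[0,0,0]],[[0,0,0],[0,0,0]],[[0,0,0],[0,0,0]]]' 0 20
python3 - <<'E'
from station import optics,ctrl
import numpy as np,cv2
o=ctrl.get_obs(); print({k:np.round(v,3).tolist() for k,v in o.items()})
a=optics.get_image("wrist")["image"][80:330,160:480]
cv2.imwrite("pics/w3.png",cv2.resize(a,None,fx=2,fy=2))
E
```

```text
t: 5.9
tool_pos: [0.4979, 0.012, 0.1021]
tool_rot: [0.142, 2.545, -0.067]
contact_force: [0.2, 0.1, -0.0]
opening: 0.0428
grip_force: 0.0
t: 6.2
tool_pos: [0.4975, 0.0122, 0.1051]
tool_rot: [0.142, 2.538, -0.067]
contact_force: [0.3, -0.4, 0.2]
opening: 0.0428
grip_force: 0.0
t: 6.7
tool_pos: [0.4969, 0.0128, 0.1039]
tool_rot: [0.142, 2.539, -0.065]
contact_force: [0.5, 5.4, 1.6]
opening: 0.0094
grip_force: 19.5
{'t': 6.7, 'q': [-0.117, -0.548, 2.411, -0.02, 0.679, -1.564], 'dq': [-0.002, 0.001, -0.0, 0.0, -0.002, -0.0], 'effort': [-2.654, -12.816, -35.414, -0.936, -1.572, 0.041], 'tool_pos': [0.497, 0.013, 0.104], 'tool_rot': [0.142, 2.539, -0.065], 'contact_force': [0.53, 5.355, 1.581], 'wrist_torque': [0.766, 0.092, 0.598], 'grip_force': 19.463, 'opening': 0.009}
```

View pics/w3.png

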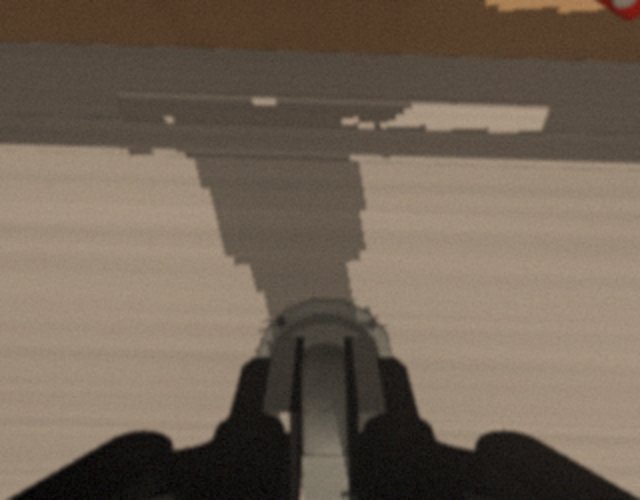

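The gripper holds the bow, with an opening of 9.4 mm and the key centred between the pads. I'll relieve the side load, then advance lightly.

```bash
cat > st.py <<'E'
import sys,json,os
from h import *
from station import ctrl
o=ctrl.get_obs(); T=R.from_rotvec(o["tool_rot"])
if not os.path.exists("ref.json") or "ref" in sys.argv: json.dump([o["tool_pos"].tolist() if hasattr(o["tool_pos"],"tolist") else o["tool_pos"],o["tool_rot"].tolist() if hasattr(o["tool_rot"],"tolist") else o["tool_rot"]],open("ref.json","w"))
p0,r0=json.load(open("ref.json")); R0=R.from_rotvec(r0); n=Rkey().apply([0,0,1])
d=np.array(o["tool_pos"])-p0
rv=(R0.inv()*T).as_rotvec()
print("t%.2f"%o["t"],"adv mm %.2f"%(1000*d@n),"lat(slope axes) mm",np.round(1000*Rkey().inv().apply(d)[:2],1),"ang %.3f"%rv[2],"tilt",np.round(rv[:2],3),"F slope",np.round(Rkey().inv().apply(o["contact_force"]),1),"Mz %.2f"%(T.inv().apply(o["wrist_torque"])[2]),"q6 %.2f"%o["q"][5],"grip",np.round([o["grip_force"],o["opening"]*1000],1))
E
python3 -m jog '[[[0,0.001,0],[0,0,0]],[[0,0.001,0],[0,0,0]],[[0,0.001,0],[0,0,0]],[[0,0.001,0],[0,0,0]]]' - 40 >/dev/null; python3 st.py ref
python3 -m jog '[[[0,0,0.001],[0,0,0]],[[0,0,0.002],[0,0,0]],[[0,0,0.002],[0,0,0]],[[0,0,0.002],[0,0,0]]]' >/dev/null; python3 st.py
python3 -m jog '[[[0,0,0.001],[0,0,0]],[[0,0,0.001],[0,0,0]],[[0,0,0.001],[0,0,0]]]' >/dev/null; python3 st.py
```

```text
t7.15 adv mm 0.00 lat(slope axes) mm [0. 0.] ang 0.000 tilt [0. 0.] F slope [-2.6  1.3 -0.6] Mz 0.04 q6 -1.56 grip [38.9  8.4]
t7.55 adv mm 1.99 lat(slope axes) mm [-0. -0.] ang -0.000 tilt [0. 0.] F slope [-1.1  1.  -5.9] Mz -0.05 q6 -1.56 grip [39.4  8.8]
t7.85 adv mm 2.93 lat(slope axes) mm [ 0. -0.] ang -0.000 tilt [0. 0.] F slope [-1.2 -0.1 -6.3] Mz -0.04 q6 -1.56 grip [39.6  8.6]
```

```bash
python3 -m jog '[[[0,0,0],[0,0,0.05]],[[0,0,0],[0,0,0.1]],[[0,0,0],[0,0,0.15]],[[0,0,0],[0,0,0.2]],[[0,0,0],[0,0,0.25]]]' >/dev/null; python3 st.py
python3 -m jog '[[[0,0,0],[0,0,0.05]],[[0,0,0],[0,0,0.1]],[[0,0,0],[0,0,0.15]]]' >/dev/null; python3 st.py
python3 -m jog '[[[0,0,0],[0,0,0.05]],[[0,0,0],[0,0,0.1]],[[0,0,0],[0,0,0.15]]]' >/dev/null; python3 st.py
```

```text
t8.35 adv mm 2.78 lat(slope axes) mm [-0.2  1.5] ang 0.253 tilt [-0.003 -0.   ] F slope [-2.  11.6 -5.5] Mz -0.14 q6 -1.31 grip [39.9  8.9]
t8.65 adv mm 2.65 lat(slope axes) mm [-0.5  2.3] ang 0.404 tilt [-0.005 -0.   ] F slope [-2.6 16.4 -5.3] Mz -0.20 q6 -1.16 grip [39.6  8.7]
t8.95 adv mm 2.46 lat(slope axes) mm [-1.   3.1] ang 0.555 tilt [-0.008 -0.001] F slope [-3.2 19.6 -4.7] Mz -0.21 q6 -1.01 grip [39.4  8.5]
```

```bash
python3 -m jog '[[[0.0008,0.0032,0],[0,0,0]],[[0.0008,0.0032,0],[0,0,0]],[[0.0008,0.0032,0.0003],[0,0,0]]]' >/dev/null; python3 st.py
python3 -m jog '[[[0,0.0003,0],[0,0,0.05]],[[0,0.0006,0],[0,0,0.1]],[[-0.0001,0.0009,0],[0,0,0.15]]]' >/dev/null; python3 st.py
python3 -m jog '[[[0,0.0003,0],[0,0,0.05]],[[0,0.0006,0],[0,0,0.1]],[[-0.0001,0.0009,0],[0,0,0.15]]]' >/dev/null; python3 st.py
```

```text
t9.25 adv mm 3.05 lat(slope axes) mm [-1.1  4. ] ang 0.550 tilt [-0.002  0.   ] F slope [-0.6  4.8 -7.9] Mz -0.02 q6 -1.00 grip [39.3  8.7]
t9.55 adv mm 3.32 lat(slope axes) mm [-1.7  4.9] ang 0.703 tilt [-0.002 -0.   ] F slope [-2.9  6.6 -1.3] Mz -0.10 q6 -0.84 grip [39.5  8.6]
t9.85 adv mm 3.30 lat(slope axes) mm [-2.5  5.7] ang 0.853 tilt [-0.003 -0.   ] F slope [-3.6  7.2  0.3] Mz -0.12 q6 -0.69 grip [39.5  8.7]
```

```bash
python3 -m jog '[[[-0.0003,0.0012,0.0005],[0,0,0]],[[-0.0003,0.0012,0.001],[0,0,0]],[[-0.0003,0.0012,0.0015],[0,0,0]],[[-0.0003,0.0012,0.0015],[0,0,0]]]' >/dev/null; python3 st.py
```

```text
t10.25 adv mm 5.17 lat(slope axes) mm [-2.5  5.8] ang 0.851 tilt [-0.001  0.001] F slope [-1.6  4.8  0.2] Mz -0.07 q6 -0.69 grip [39.2  8.7]
```

```bash
python3 -m jog '[[[0,0,0.001],[0,0,0]],[[0,0,0.002],[0,0,0]],[[0,0,0.003],[0,0,0]],[[0,0,0.003],[0,0,0]]]' >/dev/null; python3 st.py
python3 -m jog '[[[0,0,0.001],[0,0,0]],[[0,0,0.0015],[0,0,0]],[[0,0,0.002],[0,0,0]],[[0,0,0.002],[0,0,0]]]' >/dev/null; python3 st.py
```

```text
t10.65 adv mm 8.21 lat(slope axes) mm [-2.5  5.8] ang 0.850 tilt [-0.001  0.001] F slope [-3.3  6.8  1.9] Mz -0.05 q6 -0.69 grip [39.2  8.4]
t11.05 adv mm 9.58 lat(slope axes) mm [-2.7  5.8] ang 0.850 tilt [-0.001  0.002] F slope [  1.8   6.2 -13.3] Mz -0.01 q6 -0.69 grip [41.   8.7]
```

```bash
python3 -m jog '[[[0,0.0004,-0.0005],[0,0,0.05]],[[0,0.0008,-0.0005],[0,0,0.1]],[[-0.0001,0.0011,-0.0005],[0,0,0.15]],[[-0.0001,0.0015,-0.0005],[0,0,0.2]],[[-0.0002,0.0019,-0.0005],[0,0,0.25]]]' - 80 >/dev/null; python3 st.py
python3 -m jog '[[[0,0.0004,0],[0,0,0.05]],[[0,0.0008,0],[0,0,0.1]],[[-0.0001,0.0011,0],[0,0,0.15]],[[-0.0001,0.0015,0],[0,0,0.2]],[[-0.0002,0.0019,0],[0,0,0.25]]]' >/dev/null; python3 st.py
```

```text
t11.55 adv mm 9.39 lat(slope axes) mm [-4.2  6.9] ang 1.102 tilt [-0.001  0.001] F slope [-0.8  6.  -6.4] Mz -0.20 q6 -0.43 grip [79.8  8. ]
t12.05 adv mm 9.42 lat(slope axes) mm [-6.   7.7] ang 1.352 tilt [-0.001  0.001] F slope [-1.6  5.5 -5.6] Mz -0.22 q6 -0.18 grip [79.8  8.2]
```

```bash
for i in 1 2; do python3 -m jog '[[[0,0.0004,0],[0,0,0.05]],[[0,0.0008,0],[0,0,0.1]],[[-0.0001,0.0011,0],[0,0,0.15]],[[-0.0001,0.0013,0],[0,0,0.18]],[[-0.0001,0.0013,0],[0,0,0.18]]]' >/dev/null; python3 st.py; done
```

```text
t12.55 adv mm 9.41 lat(slope axes) mm [-7.4  7.9] ang 1.530 tilt [-0.001  0.001] F slope [ 0.2  5.5 -5.1] Mz -0.13 q6 0.00 grip [79.7  8.3]
t13.05 adv mm 9.43 lat(slope axes) mm [-8.8  7.9] ang 1.710 tilt [-0.001  0.001] F slope [-0.5  6.3 -5.2] Mz -0.08 q6 0.18 grip [79.6  8.2]
```

```bash
python3 -m jog '[[[0,0.0004,0],[0,0,0.05]],[[0,0.0008,0],[0,0,0.1]],[[-0.0001,0.0011,0],[0,0,0.15]],[[-0.0001,0.0013,0],[0,0,0.18]],[[-0.0001,0.0013,0],[0,0,0.18]]]' >/dev/null; python3 st.py
python3 -m jog '[[[0,0.0004,0],[0,0,0.05]],[[0,0.0008,0],[0,0,0.1]],[[0,0.0008,0],[0,0,0.1]]]' >/dev/null; python3 st.py
python3 -m jog '[[[0,0.0004,0],[0,0,0.05]],[[0,0.0008,0],[0,0,0.1]],[[0,0.0008,0],[0,0,0.1]]]' >/dev/null; python3 st.py
python3 - <<'E'
from station import optics
import cv2,numpy as np
s=optics.get_image("side")["image"][80:310,210:450];t=optics.get_image("top")["image"][140:290,230:430]
c=np.zeros((400,800,3),np.uint8); c[:383,:400]=cv2.resize(s,(400,383)); c[:300,400:]=cv2.resize(t,(400,300))
cv2.imwrite("pics/s3.png",c)
E
```

```text
t13.55 adv mm 9.43 lat(slope axes) mm [-10.2   7.7] ang 1.890 tilt [-0.001  0.001] F slope [-1.5  5.5 -4.6] Mz -0.13 q6 0.36 grip [79.6  8. ]
t13.85 adv mm 9.45 lat(slope axes) mm [-10.9   7.4] ang 1.991 tilt [-0.001  0.001] F slope [-0.9  5.3 -5.3] Mz -0.15 q6 0.46 grip [79.6  8.2]
t14.15 adv mm 9.44 lat(slope axes) mm [-11.6   7.1] ang 2.091 tilt [-0.001  0.001] F slope [-1.4  6.4 -5.5] Mz -0.12 q6 0.56 grip [79.7  8.1]
```

View pics/s3.png

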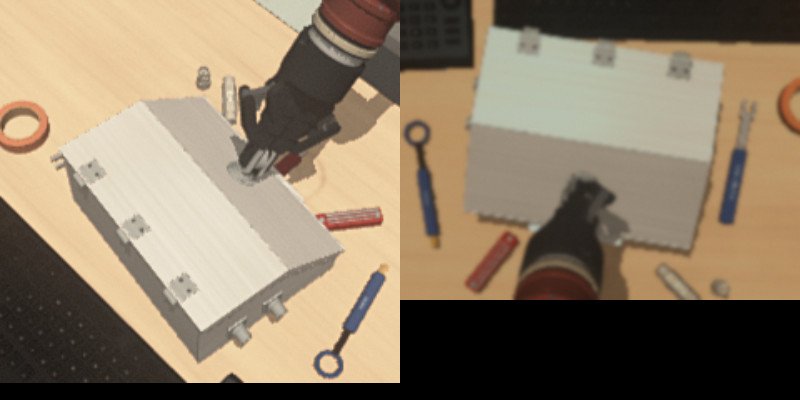

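The lid stays shut with the gripper holding the key, and no torque rise has shown yet, so I'll keep turning to the stop.

```bash
for i in 1 2 3; do python3 -m jog '[[[0,0.0004,0],[0,0,0.05]],[[0,0.0007,0],[0,0,0.08]],[[0,0.0007,0],[0,0,0.08]],[[0,0.0007,0],[0,0,0.08]]]' >/dev/null; python3 st.py; done
```

```text
t14.65 adv mm 9.46 lat(slope axes) mm [-12.2   6.8] ang 2.170 tilt [-0.001  0.001] F slope [-1.2  5.8 -5. ] Mz -0.18 q6 0.64 grip [79.7  8.4]
t15.05 adv mm 9.47 lat(slope axes) mm [-12.7   6.5] ang 2.249 tilt [-0.     0.001] F slope [-0.8  6.2 -6.1] Mz -0.40 q6 0.71 grip [81.1  8.3]
t15.45 adv mm 9.45 lat(slope axes) mm [-13.2   6.1] ang 2.327 tilt [-0.     0.001] F slope [-0.2  7.8 -7.1] Mz -0.82 q6 0.79 grip [85.6  8.2]
```

```bash
python3 -m jog '[[[0,0,-0.0005],[0,0,-0.05]],[[0,0.0005,-0.001],[0,0,-0.06]],[[0,0.0005,-0.001],[0,0,-0.06]]]' >/dev/null; python3 st.py
python3 -m jog '[[[0,0,0],[0,0,0]],[[0,0,0],[0,0,0]],[[0,0,0],[0,0,0]],[[0,0,0],[0,0,0]],[[0,0,0],[0,0,0]]]' 0.4 >/dev/null; python3 st.py
python3 -m jog '[[[0,0,-0.02],[0,0,0]],[[0,0,-0.05],[0,0,0]],[[0,0,-0.08],[0,0,0]],[[0,0,-0.11],[0,0,0]],[[0,0,-0.13],[0,0,0]]]' >/dev/null; python3 st.py
python3 -m jog '[[[0,0,0],[0,0,0]],[[0,0,0],[0,0,0]],[[0,0,0],[0,0,0]]]' >/dev/null;python3 - <<'E'
from station import optics
import cv2,numpy as np
s=optics.get_image("side")["image"][90:290,220:420];t=optics.get_image("wrist")["image"]
c=np.zeros((400,800,3),np.uint8); c[:,:400]=cv2.resize(s,(400,400)); c[:400,400:]=t[:,120:520]
cv2.imwrite("pics/s4.png",c)
E
```

```text
t15.75 adv mm 9.17 lat(slope axes) mm [-12.8   6.2] ang 2.269 tilt [-0.001  0.003] F slope [-3.1 11.1  5.9] Mz -0.57 q6 0.73 grip [79.9  8. ]
t16.25 adv mm 8.80 lat(slope axes) mm [-13.    4.8] ang 2.270 tilt [0.002 0.001] F slope [ 0.1 -0.2 -0.5] Mz 0.01 q6 0.73 grip [ 0.  33.7]
t16.75 adv mm -123.48 lat(slope axes) mm [-16.   5.] ang 2.270 tilt [-0.002 -0.001] F slope [-0.9  0.1  0. ] Mz 0.04 q6 0.73 grip [ 0.  34.3]
```

View pics/s4.png

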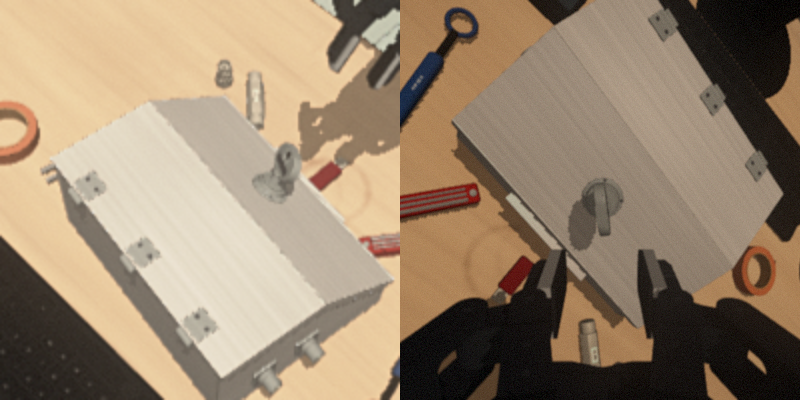

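The lid is shut and the key is turned and free of the gripper. Backing off pulled slightly on the key, so I'll press lightly on the bow with shut fingers to be sure it's home.

```bash
python3 -m jog '[[[-0.008,0,0],[0,0,0]],[[-0.008,0,0],[0,0,0]],[[-0.008,0,0],[0,0,0]],[[-0.008,0,0.03],[0,0,0]],[[-0.008,0,0.05],[0,0,0]]]' 0 20 >/dev/null; python3 st.py
python3 -m jog '[[[0,0,0.02],[0,0,0]],[[0,0,0.035],[0,0,0]],[[0,0,0.043],[0,0,0]],[[0,0,0.043],[0,0,0]]]' >/dev/null; python3 st.py
python3 -m jog '[[[0,0,0.002],[0,0,0]],[[0,0,0.004],[0,0,0]],[[0,0,0.006],[0,0,0]],[[0,0,0.006],[0,0,0]]]' >/dev/null; python3 st.py
```

```text
t17.65 adv mm -70.82 lat(slope axes) mm [-9.6 -1.3] ang 2.270 tilt [ 0. -0.] F slope [0.3 0.8 0.6] Mz 0.03 q6 0.70 grip [0.  0.1]
t18.05 adv mm -27.47 lat(slope axes) mm [-7.5 -1.3] ang 2.270 tilt [0.005 0.002] F slope [-0.   0.2  0.1] Mz 0.00 q6 0.70 grip [0.  0.1]
t18.45 adv mm -25.04 lat(slope axes) mm [-11.  -1.] ang 2.269 tilt [0.001 0.   ] F slope [  9.2  -1.  -32.4] Mz -0.02 q6 0.70 grip [16.3 -0.1]
```

```bash
python3 -m jog '[[[0,0,-0.01],[0,0,0]],[[0,0,-0.05],[0,0,0]],[[0,0,-0.09],[0,0,0]],[[0,0,-0.12],[0,0,0]],[[0,0,-0.12],[0,0,0]]]' >/dev/null; python3 st.py
python3 -m jog '[[[0,0,0],[0,0,0]],[[0,0,0],[0,0,0]],[[0,0,0],[0,0,0]],[[0,0,0],[0,0,0]]]' >/dev/null
python3 -c "
from station import job
print(job.finish_job())"
```

```text
t18.95 adv mm -147.89 lat(slope axes) mm [-15.3  -1. ] ang 2.270 tilt [-0.014 -0.006] F slope [-0.1 -0.2  0.4] Mz -0.00 q6 0.70 grip [ 0.  -0.1]
the job is handed in; nothing more can be done
None
```

I shut the lid, worked the key home with light pressure and turned it clockwise to the stop, then let go and handed the job in at about 19 s; no verdict came back, and I inferred the thrown bolt from the torque rise at the stop, since it couldn't be made out in the pictures.

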